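# Start the stage box cover down crosswise

## Robot

A 7-joint arm with a two-finger parallel gripper is mounted at the origin on a cart in front of the work surface, level with it; the furniture and walls round the work are solid. World frame = base frame: x ahead of the robot, y to its left, z up, the work surface at z = 0. Lengths are in m, angles in rad, forces in N, time in s.
With the tool pointing down it reaches from about 0.4 to 0.85 m from the base axis. Payload 4.5 kg.
Tool frame: the origin (TCP) lies at the centre of the arm's flange, where the gripper is bolted on; the fingertips stand nose_length ahead of it and the grasp point (between the pads) lies 147 mm ahead of it (nose_length is the distance from the TCP to the fingertips, in m); z points along the fingers, y is the line along which they close (so a half turn about z gives the same grasp; the last joint's range is limited). The gripper opens to 88 mm and grips with 3 to 60 N. Pads are 18 mm wide; open, the fingers measure 123 mm over their backs; the gripper's body (75 mm by 187 mm) begins 45 mm behind the grasp point.
Start: joints at [1.267, 0.689, -0.195, 1.565, 0.157, 0.902, -0.215], TCP at [0.207, -0.59, 0.405] pointing down, gripper open.
Joint ranges: [-3.01, 3.01], [-0.46, 2.08], [-1.47, 1.51], [0.13, 2.56], [-1, 4.14], [0.04, 2.09], [-2.66, 2.66]. Speed limits (rad/s): [2.57, 2.57, 3.14, 3.14, 3.14, 3.14, 3.14].

## Interface

Orientations are given as a unit quaternion [x, y, z, w].
In Python, from plant import * gives the robot as it stands.
- The arm moves only by the tool play_rows, never from a script. Its argument "rows" is a list that holds one entry, the list of rows, each a list of 6 numbers: the shift along the tool's x, y, z normalised to -1 to 1, where 1 is 0.5 m, then the turn, a rotation vector about the tool's x, y, z normalised to -1 to 1, where 1 is 0.5 rad. A call has 1 to 20 rows; each row is the pose to reach, as a shift and turn from the pose commanded when the call began, along the tool's axes at that moment; what a row does not reach only later rows make up. A row lasts 1/12 s, in which the tool goes at most 41.7 mm and 7.16 degrees, less where a joint would pass 70% of its speed; a pose out of reach is approached as far as the arm can. A call with a number of a shift or a turn outside -1 to 1 is refused whole. A call with a gripper value outside its range is refused whole. "claw" is the closure, from 0 (fully open) to 1 (shut), set as the call begins (left out, the last holds). The fingers move at their own pace and stop on an object; "squeeze" is the grip in N (left out, the last holds). Time passes only in rows, so rows that repeat a pose let the fingers close. It gives the time, the measured TCP pose, the force, the opening and the grip force at its end, in the units of the state.
- get_state(): the state, without advancing time (a new reading comes with each control period).
- snapshot(name): name is "scene" or "top" or "wrist"; returns a dict with "pixels" (384x512x3 uint8, blue, green, red), "camera_matrix" (3x3 intrinsics, pixels), "world_to_cam" (4x4, takes a point from world to camera coordinates); the wrist camera has in their place "mount" (4x4, takes a point from camera to tool coordinates, whose origin is the TCP and whose axes are the flange's). Camera axes: x right, y down, z forward; pixel columns grow to the right and rows downward; lengths in m; the calibration is good to about 2 mm. A picture is of the moment at which its call begins: read the wrist's pose just before it. There is no depth.
- finish_job(): hands the job in; it is judged then, once.
The state is a dict: "clock": time; "q": joint angles; "qd": joint speeds; "joint_torque": joint torques, N m; "tool_pos": TCP position; "eef_rot": TCP orientation; "contact_force": force on the tool from outside, world axes, zero at the start; "moment": the same for the moment, N m; "opening": opening from 0.0 (shut) to 1.0 (fully open); "finger_force": force on a finger pad.
Only numpy, scipy, OpenCV 4.12 (cv2) and the standard library are available. Lean on these libraries where they do the work, as an engineer would, in place of code of your own. Each camera call takes 0.05 s, during which the arm holds its last target. There are 200 camera calls.

## Task

The blue cover of the stage box is lying loose under its four wing screws; pull it down flat by starting the first diagonal. Turn the red wing screw clockwise, about a quarter turn, until its wing lines up with the white line beside it on the cover, then do the same to the black wing screw diagonally opposite. Leave the other two screws loose as they are, and let go.

Things in the scene. Friction and masses are not known exactly. Their poses are not given: they have to be found in the camera images.
- wing_red: red wing screw, turned first: wing 40 mm long (x), 12 thick, 32 high. Origin on its axis, at a good pinch point 28 mm above the cover, 14 below its top; z up. Turns clockwise from above (light friction, 0.12 N m), stays where left, stops 36 deg past its line. Starts 64 to 82 deg short of it; lined up when x lies along the cover's x, either way round. Its corner sinks up to 3 mm.
- wing_opposite: black wing screw diagonally opposite the red, turned second: wing 40 mm long (x), 12 thick, 32 high. Origin on its axis, at a good pinch point 28 mm above the cover, 14 below its top; z up. Turns clockwise from above (light friction, 0.12 N m), stays where left, stops 36 deg past its line. Starts 64 to 82 deg short of it; lined up when x lies along the cover's x, either way round. Its corner sinks up to 3 mm.
- wing_left: black wing screw to leave loose, 90 deg counterclockwise (from above) from the red one round the cover. Wing 40 mm long (x), 12 thick, 32 high; origin on its axis 28 mm above the cover. Starts 64 to 82 deg short of its line (the cover's y); turns easily, to be left as it is.
- wing_right: black wing screw to leave loose, 90 deg clockwise (from above) from the red one round the cover. Wing 40 mm long (x), 12 thick, 32 high; origin on its axis 28 mm above the cover. Starts 64 to 82 deg short of its line (the cover's y); turns easily, to be left as it is.
- cover: blue cover, 154 mm square, 6 thick, on a fixed aluminium box turned any way; top at z = 59 mm loose, 56 down. Origin: centre of its underside, z up, x along the diagonal to the red screw, y along that to the left one. Screws 73.5 mm from the centre, one near each corner; by each, a white line points to the cover's centre.

How it is judged:
By the outcome, as a careful person would: the job done as asked, in the order asked, and still so for the second after the job is handed in, with the robot touching nothing.
It also fails if it takes over 42 s, if anything falls off the work surface, if the arm or the gripper's body presses on something with over 40 N, if the wrist force passes 120 N, or if a joint passes its speed limit or range.

## Working session

There is one attempt and no reset: what is moved stays moved. The work goes in short steps, Python scripts to look and compute and a tool call to move; the robot and the scene stay as the last step left them, time stands still between calls to the robot, and variables do not carry over. Pictures are saved under pics/ and viewed, at most 10 in all, crops included, and the job is handed in when it is done.

Besides the shell and the picture viewer there is one more tool, called after "Call:" by a JSON object that holds its "method" and its "body". play_rows: Moves the arm, as the interface text tells. Its arguments: {"type":"object","properties":{"rows":{"type":"array"},"claw":{"type":"number"},"squeeze":{"type":"number"}},"required":["rows"]}

```bash
mkdir -p pics; ls; python3 - <<'E'
from plant import *
import cv2,numpy as np
s=get_state();print({k:np.round(v,3).tolist() for k,v in s.items()})
try: print(nose_length)
except Exception as e: print(e)
for n in ["top","scene"]:
    d=snapshot(n);cv2.imwrite(f"pics/{n}0.png",d["pixels"]);np.savez(f"{n}0.npz",**d)
    W=np.linalg.inv(d["world_to_cam"]);print(n,W[:3,3].round(3),W[:3,2].round(3),d["camera_matrix"].round(1).tolist())
d=snapshot("wrist");print(d["mount"].round(3).tolist(),d["camera_matrix"].tolist())
E
```

```text
pics
{'clock': 0.0, 'q': [1.267, 0.69, -0.194, 1.566, 0.157, 0.902, -0.215], 'qd': [0.001, -0.001, 0.001, 0.0, -0.0, -0.0, 0.0], 'joint_torque': [0.0, -52.757, -1.267, -15.343, -0.053, 0.006, 0.0], 'tool_pos': [0.207, -0.589, 0.404], 'eef_rot': [0.986, 0.168, -0.0, -0.001], 'contact_force': [0.024, -0.933, -0.828], 'moment': [-0.04, -0.073, 0.005], 'finger_force': 0.0, 'opening': 1.0}
0.166
top [ 0.366 -0.296  0.932] [ 0.195 -0.015 -0.981] [[385.1, 0.0, 260.5], [0.0, 385.1, 193.5], [0.0, 0.0, 1.0]]
scene [0.128 0.187 0.692] [ 0.473 -0.572 -0.67 ] [[372.3, 0.0, 251.8], [0.0, 372.3, 187.4], [0.0, 0.0, 1.0]]
[[0.0, -0.952, -0.307, 0.08], [1.0, -0.0, 0.001, -0.0], [-0.001, -0.307, 0.952, 0.019], [0.0, 0.0, 0.0, 1.0]] [[323.82232343848176, 0.0, 259.084803628161], [0.0, 323.82232343848176, 193.6562955362304], [0.0, 0.0, 1.0]]
```

View pics/top0.png

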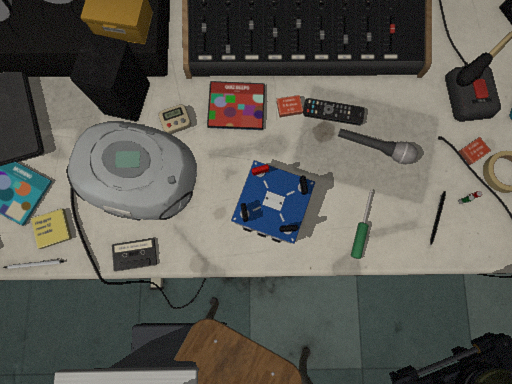

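View pics/scene0.png

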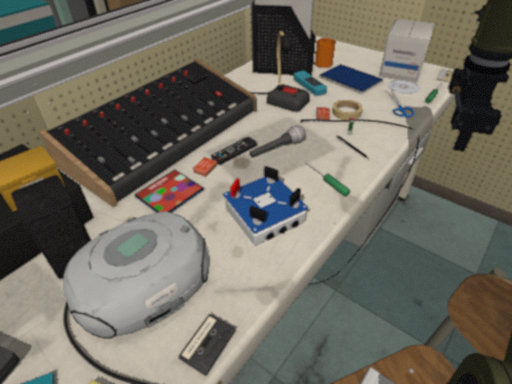

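Top view: blue cover is centred near (273,201), with the red wing at (260,170), its diagonal opposite at (289,226), and the others at (306,185) and (245,213). The scene view agrees. Next comes a coarse measurement.

```bash
cat > h.py <<'E'
from plant import *
import cv2,numpy as np
from scipy.spatial.transform import Rotation as R
def T(s):
    M=np.eye(4);M[:3,:3]=R.from_quat(s["eef_rot"]).as_matrix();M[:3,3]=s["tool_pos"];return M
def cast(px,K,c2w,z):
    px=np.atleast_2d(px).astype(float)
    r=np.c_[px,np.ones(len(px))]@np.linalg.inv(K).T@c2w[:3,:3].T
    o=c2w[:3,3];return (o+r*((z-o[2])/r[:,2:3]))[:,:2]
def blob(mask):
    c,_=cv2.findContours(mask.astype(np.uint8),cv2.RETR_EXTERNAL,cv2.CHAIN_APPROX_NONE)
    return max(c,key=cv2.contourArea)[:,0,:]
def bluemask(p):
    h=cv2.cvtColor(p,cv2.COLOR_BGR2HSV);return cv2.inRange(h,(105,130,50),(125,255,255))
def redmask(p):
    h=cv2.cvtColor(p,cv2.COLOR_BGR2HSV);return cv2.inRange(h,(0,150,80),(8,255,255))|cv2.inRange(h,(172,150,80),(180,255,255))
E
python3 - <<'E'
from h import *
d=dict(np.load("top0.npz"));p=d["pixels"];K=d["camera_matrix"];C=np.linalg.inv(d["world_to_cam"])
m=bluemask(p);m[:,:225]=0;m[:,330:]=0;m[:150]=0;m[250:]=0
b=blob(cv2.morphologyEx(m,cv2.MORPH_CLOSE,np.ones((9,9))))
w=cast(b,K,C,.059).astype(np.float32);r=cv2.minAreaRect(w);print(r,cv2.boxPoints(r).round(3).tolist())
r_=redmask(p);r_[:155]=0;r_[190:]=0;r_[:,:235]=0;r_[:,290:]=0
rb=blob(r_);w=cast(rb,K,C,.095).astype(np.float32);print(cv2.minAreaRect(w))
c=np.array(r[0]);red=cast([[260,170]],K,C,.095)[0];print(red,red-c,np.linalg.norm(red-c))
cv2.imwrite("pics/t1.png",cv2.resize(p[150:250,215:340],None,fx=6,fy=6,interpolation=cv2.INTER_CUBIC))
E
```

```text
((0.5220893025398254, -0.3383157551288605), (0.15134058892726898, 0.151703879237175), 69.54353332519531) [[0.42500001192092896, -0.382999986410141], [0.5669999718666077, -0.4359999895095825], [0.6200000047683716, -0.2939999997615814], [0.47699999809265137, -0.2409999966621399]]
((0.5890536904335022, -0.3074186444282532), (0.013019716367125511, 0.03932956978678703), 19.6180477142334)
[ 0.58583596 -0.30809358] [0.06374666 0.03022217] 0.07054796672036633
```

View pics/t1.png

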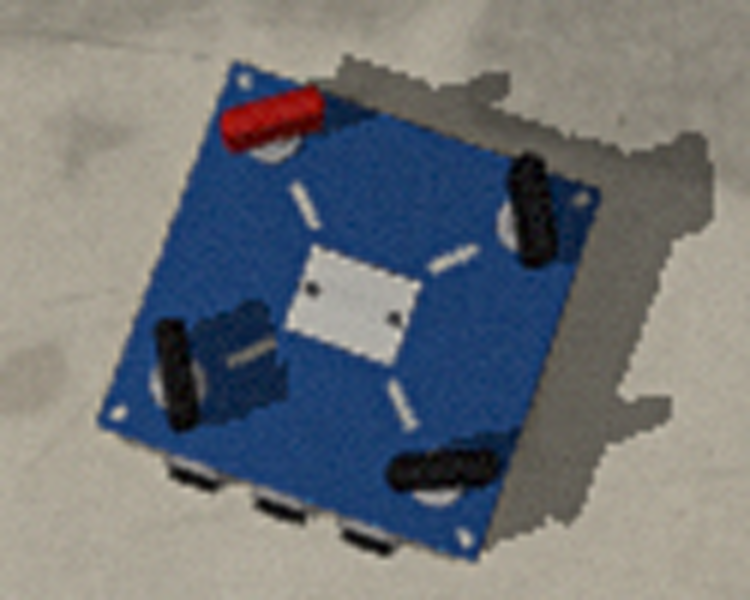

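The crop shows the red wing at (272,118), the opposite black wing at (440,468), and white lines pointing to the centre. The cover centre is about (0.522,-0.338), with cover x at about 24.5° in world. Moving to a hover for a wrist view.

Call:
{"method": "play_rows", "body": {"rows": [[[0.38,-0.13,0,0,0,-0.5],[0.76,-0.266,0,0,0,-1],[0.76,-0.266,0,0,0,-1],[0.76,-0.266,0,0,0,-1],[0.76,-0.266,0,0,0,-1],[0.76,-0.266,0,0,0,-1],[0.76,-0.266,0,0,0,-1],[0.76,-0.266,0,0,0,-1],[0.76,-0.266,0,0,0,-1],[0.76,-0.266,0,0,0,-1],[0.76,-0.266,0,0,0,-1],[0.76,-0.266,0,0,0,-1],[0.76,-0.266,0,0,0,-1],[0.76,-0.266,0,0,0,-1],[0.76,-0.266,0,0,0,-1]]]}}

```text
clock: 1.4
tool_pos: [0.5202, -0.3399, 0.4046]
eef_rot: [0.914, 0.405, -0.001, 0.0]
contact_force: [0.1, -0.2, -0.4]
opening: 0.999
finger_force: 0.0
```

```bash
python3 - <<'E'
from h import *
s=get_state();d=snapshot("wrist");p=d["pixels"];C=T(s)@d["mount"];K=d["camera_matrix"]
print(s["clock"],s["tool_pos"],s["q"],s["qd"]);np.savez("w1.npz",p=p,C=C,K=K);cv2.imwrite("pics/w1.png",p)
m=bluemask(p);b=blob(cv2.morphologyEx(m,cv2.MORPH_CLOSE,np.ones((15,15))));r=cv2.minAreaRect(cast(b,K,C,.059).astype(np.float32));print("cover",r)
rb=blob(redmask(p));print("red z.101",cv2.minAreaRect(cast(rb,K,C,.101).astype(np.float32)))
E
```

```text
1.4 [ 0.52020182 -0.33991603  0.40462269] [ 0.66819729  0.69180343 -0.29596153  1.57341135  0.23895947  0.91282377
 -0.44654371] [-0.00084147  0.00029627 -0.00930141 -0.00243801  0.00093587 -0.00127212
 -0.00129846]
cover ((0.524766206741333, -0.3384932279586792), (0.15106725692749023, 0.15221388638019562), 69.42159271240234)
red z.101 ((0.7335383892059326, -0.3630285859107971), (0.029506130144000053, 0.04070056602358818), 9.123675346374512)
```

View pics/w1.png

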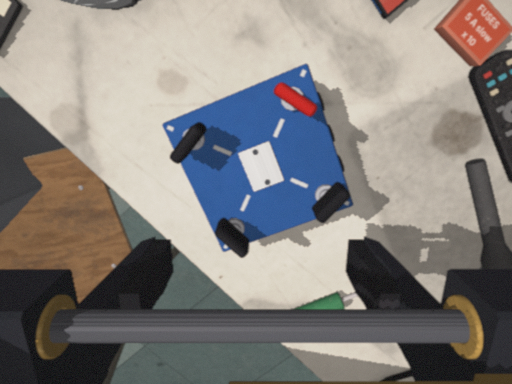

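The wrist view shows the whole cover, centred at (262,165) in the image. The red wing is at (296,98), the opposite at (233,238), left at (188,143) and right at (330,202). Now for the wing directions.

```bash
cat > wing.py <<'E'
from h import *
def edges(mask,K,C,z):
    b=blob(mask);w=(cast(b,K,C,z)*1000).astype(np.float32)
    h=cv2.approxPolyDP(cv2.convexHull(w),1.2,True)[:,0]
    e=np.roll(h,-1,0)-h
    for v in e[np.argsort(-np.linalg.norm(e,axis=1))][:2]: print("  edge",np.linalg.norm(v).round(1),(np.degrees(np.arctan2(v[1],v[0]))%180).round(1))
    r=cv2.minAreaRect(w);print("  rect",np.round(r[0],1),np.round(r[1],1),round(r[2],1))
def near(mask,uv,rad=30):
    m=np.zeros_like(mask);cv2.circle(m,tuple(int(x) for x in uv),rad,255,-1);return mask&m
def black(p): return (p.max(2)<45).astype(np.uint8)*255
E
python3 - <<'E'
from wing import *
for f in ("w1","top0"):
    d=np.load(f+".npz");
    if f=="w1": p,K,C=d["p"],d["K"],d["C"];L=dict(red=(296,98),opp=(233,238),left=(188,143),right=(330,202))
    else: p,K,C=d["pixels"],d["camera_matrix"],np.linalg.inv(d["world_to_cam"]);L=dict(red=(260,170),opp=(289,228),left=(245,212),right=(304,185))
    print(f,C[:3,3])
    for n,uv in L.items():
        print(n);edges(near(redmask(p) if n=="red" else black(p),uv,28 if f=="w1" else 14),K,C,.101)
E
```

```text
w1 [ 0.57331886 -0.28045592  0.38590146]
red
  edge 34.9 105.2
  edge 32.1 104.4
  rect [ 590.4 -307.6] [11.3 39.3] 16.0
opp
  edge 32.9 99.3
  edge 27.4 91.2
  rect [ 464.1 -364.7] [18.3 39.8] 8.2
left
  edge 35.9 14.4
  edge 29.1 9.5
  rect [ 496.9 -272.7] [41.3  9.7] 8.3
right
  edge 30.7 7.5
  edge 22.4 7.0
  rect [ 554.4 -399.8] [38.1 18.2] 7.0
top0 [ 0.36555978 -0.29554527  0.93150737]
red
  edge 33.2 109.6
  edge 32.6 105.9
  rect [ 587.5 -307.3] [12.9 39. ] 19.6
opp
  edge 30.4 93.4
  edge 21.7 89.3
  rect [ 454.9 -368.9] [12.2 39.5] 4.1
left
  edge 26.7 9.0
  edge 26.7 9.1
  rect [ 490.4 -272.4] [40.5 11.1] 9.0
right
  edge 27.2 2.6
  edge 22.9 9.2
  rect [ 549.4 -403.9] [41.2 14.3] 7.2
```

Call:
{"method": "play_rows", "body": {"rows": [[[0.142,0.061,0.1,0,0,-1],[0.142,0.061,0.1,0,0,-1],[0.142,0.061,0.209,0,0,-1],[0.142,0.061,0.209,0,0,-1],[0.142,0.061,0.209,0,0,-1],[0.142,0.061,0.209,0,0,-1],[0.142,0.061,0.209,0,0,-1]]]}}

```text
clock: 2.03
tool_pos: [0.5917, -0.3072, 0.3019]
eef_rot: [0.786, 0.618, 0.0, 0.001]
contact_force: [-0.7, 0.2, 1.0]
opening: 0.999
finger_force: 0.0
```

Call:
{"method": "play_rows", "body": {"rows": [[[0,0,0,0,0,-1],[0,0,0,0,0,-1],[0,0,0,0,0,-1],[0,0,0,0,0,-1],[0,0,0,0,0,-1],[0,0,0,0,0,-1],[0,0,0,0,0,-1],[0,0,0,0,0,-1]]]}}

```text
clock: 2.7
tool_pos: [0.5919, -0.3061, 0.3011]
eef_rot: [0.608, 0.794, -0.0, 0.001]
contact_force: [-0.6, -0.9, 0.2]
opening: 0.998
finger_force: 0.0
```

```bash
cat > look.py <<'E'
from wing import *
import sys
s=get_state();d=snapshot("wrist");p=d["pixels"];C=T(s)@d["mount"];K=d["camera_matrix"]
r=R.from_quat(s["eef_rot"]).as_matrix();print(round(s["clock"],2),s["tool_pos"].round(4),"theta",np.degrees(np.arctan2(r[1,0],r[0,0])).round(2),"z",r[:,2].round(4),"q7",s["q"][6].round(2),"F",s["contact_force"].round(1),"open",round(s["opening"],3))
if len(sys.argv)>1:
    n=sys.argv[1];cv2.imwrite(f"pics/{n}.png",p);np.savez(n+".npz",p=p,C=C,K=K)
    W=np.linalg.inv(C)
    for nm,q in dict(red=(.5904,-.3080),opp=(.4566,-.3689)).items():
        c=W@np.array([*q,.095,1]);uv=(K@c[:3])[:2]/c[2]
        if c[2]<0 or not(0<uv[0]<512 and 0<uv[1]<384): continue
        print(nm,uv.round(0));
        try: edges(near(redmask(p) if nm=="red" else black(p),uv,int(26e-3*K[0,0]/c[2])),K,C,.101)
        except Exception as e: print(e)
E
python3 look.py w2
```

```text
2.7 [ 0.5919 -0.3061  0.3011] theta 105.12 z [ 0.001  -0.0011 -1.    ] q7 0.23 F [-0.6 -0.9  0.2] open 0.998
red [256. 225.]
  edge 36.2 105.5
  edge 34.4 105.6
  rect [ 589.3 -303.8] [10.6 45.9] 15.5
opp [ 33. 259.]
  edge 33.8 65.1
  edge 27.2 103.7
  rect [ 464.8 -367.3] [59.  35.2] 65.4
```

View pics/w2.png

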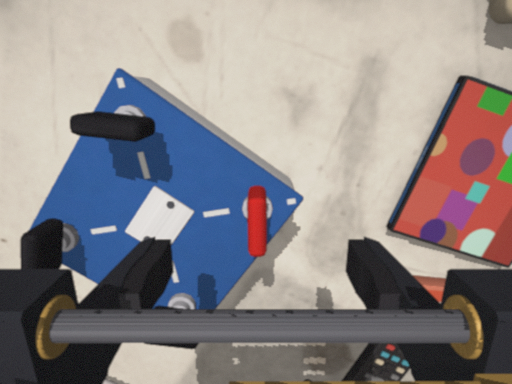

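The wrist view shows the red wing vertical at column 257, midway between the fingers, so it is aligned. Descend and grip.

Call:
{"method": "play_rows", "body": {"rows": [[[-0.003,-0.004,0.05,0,0,0],[-0.003,-0.004,0.09,0,0,0],[-0.003,-0.004,0.12,0,0,0],[-0.003,-0.004,0.134,0,0,0],[-0.003,-0.004,0.134,0,0,0],[-0.003,-0.004,0.134,0,0,0],[-0.003,-0.004,0.134,0,0,0]]]}}

```text
clock: 3.33
tool_pos: [0.5909, -0.3078, 0.2343]
eef_rot: [0.607, 0.795, 0.0, 0.001]
contact_force: [0.6, 0.1, -0.5]
opening: 0.999
finger_force: 0.0
```

Call:
{"method": "play_rows", "body": {"rows": [[[0,0,0,0,0,0],[0,0,0,0,0,0],[0,0,0,0,0,0],[0,0,0,0,0,0],[0,0,0,0,0,0],[0,0,0,0,0,0],[0,0,0,0,0,0],[0,0,0,0,0,0],[0,0,0,0,0,0],[0,0,0,0,0,0],[0,0,0,0,0,0],[0,0,0,0,0,0]]], "claw": 1, "squeeze": 25}}

```text
clock: 4.33
tool_pos: [0.5907, -0.3077, 0.2333]
eef_rot: [0.607, 0.795, 0.001, 0.001]
contact_force: [-1.8, -0.9, -3.0]
opening: 0.13
finger_force: 25.0
```

```bash
python3 look.py
```

```text
4.33 [ 0.5907 -0.3077  0.2333] theta 105.31 z [ 1.7e-03  3.0e-04 -1.0e+00] q7 0.19 F [-1.8 -0.9 -3. ] open 0.13
```

Call:
{"method": "play_rows", "body": {"rows": [[[0,0,0,0,0,0.1],[0,0,0,0,0,0.2],[0,0,0,0,0,0.3],[0,0,0.001,0,0,0.4],[0,0,0.001,0,0,0.5],[0,0,0.001,0,0,0.6],[0,0,0.001,0,0,0.7],[0,0,0.002,0,0,0.8],[0,0,0.002,0,0,0.9],[0,0,0.002,0,0,1],[0,0,0.002,0,0,1]]]}}

```text
clock: 5.3
tool_pos: [0.591, -0.3076, 0.2324]
eef_rot: [0.785, 0.62, 0.001, 0.001]
contact_force: [3.7, -0.1, -2.1]
opening: 0.134
finger_force: 25.0
```

Call:
{"method": "play_rows", "body": {"rows": [[[0,0,0,0,0,0.1],[0,0,0,0,0,0.2],[0,0,0,0,0,0.3],[0,0,0.001,0,0,0.4],[0,0,0.001,0,0,0.5],[0,0,0.001,0,0,0.6],[0,0,0.001,0,0,0.7],[0,0,0.002,0,0,0.8],[0,0,0.002,0,0,0.9],[0,0,0.002,0,0,1],[0,0,0.002,0,0,1]]]}}

```text
clock: 6.22
tool_pos: [0.5912, -0.3076, 0.2314]
eef_rot: [0.913, 0.407, 0.001, 0.001]
contact_force: [5.0, -0.5, -2.7]
opening: 0.132
finger_force: 25.0
```

```bash
python3 look.py
```

```text
6.22 [ 0.5912 -0.3076  0.2314] theta 48.05 z [ 2.6e-03 -3.0e-04 -1.0e+00] q7 -0.57 F [ 5.  -0.5 -2.7] open 0.132
```

Call:
{"method": "play_rows", "body": {"rows": [[[0,0,0,0,0,0.1],[0,0,0,0,0,0.2],[0,0,0,0,0,0.3],[0,0,0.001,0,0,0.4],[0,0,0.001,0,0,0.5],[0,0,0.001,0,0,0.6],[0,0,0.001,0,0,0.7],[0,0,0.002,0,0,0.8],[0,0,0.002,0,0,0.826],[0,0,0.002,0,0,0.826],[0,0,0.002,0,0,0.826]]]}}

```text
clock: 7.18
tool_pos: [0.5914, -0.3077, 0.2306]
eef_rot: [0.977, 0.212, 0.002, 0.0]
contact_force: [5.0, -1.2, -2.5]
opening: 0.13
finger_force: 25.0
```

```bash
python3 look.py
```

```text
7.18 [ 0.5914 -0.3077  0.2306] theta 24.52 z [ 3.1e-03 -3.0e-04 -1.0e+00] q7 -0.86 F [ 5.  -1.2 -2.5] open 0.13
```

Call:
{"method": "play_rows", "body": {"rows": [[[0,0,0,0,0,0],[0,0,0,0,0,0],[0,0,0,0,0,0],[0,0,0,0,0,0],[0,0,0,0,0,0],[0,0,0,0,0,0],[0,0,0,0,0,0],[0,0,0,0,0,0],[0,0,0,0,0,0],[0,0,0,0,0,0]]], "claw": 0}}

```text
clock: 8.07
tool_pos: [0.5903, -0.3079, 0.2303]
eef_rot: [0.978, 0.211, 0.0, 0.0]
contact_force: [0.7, -0.0, -0.3]
opening: 0.869
finger_force: 0.0
```

Call:
{"method": "play_rows", "body": {"rows": [[[0,0,-0.05,0,0,0],[0,0,-0.1,0,0,0],[0,0,-0.15,0,0,0],[0,0,-0.15,0,0,0],[0,0,-0.15,0,0,0]]]}}

```text
clock: 8.48
tool_pos: [0.5907, -0.3081, 0.3069]
eef_rot: [0.978, 0.211, 0.001, 0.001]
contact_force: [0.1, 0.0, -0.5]
opening: 0.998
finger_force: 0.0
```

```bash
python3 look.py w3
```

```text
8.48 [ 0.5907 -0.3081  0.3069] theta 24.33 z [ 0.0031 -0.0015 -1.    ] q7 -0.85 F [ 0.1  0.  -0.5] open 0.998
red [258. 220.]
  edge 34.7 24.7
  edge 34.7 23.9
  rect [ 596.1 -305.7] [43.2 10.6] 23.9
```

View pics/w3.png

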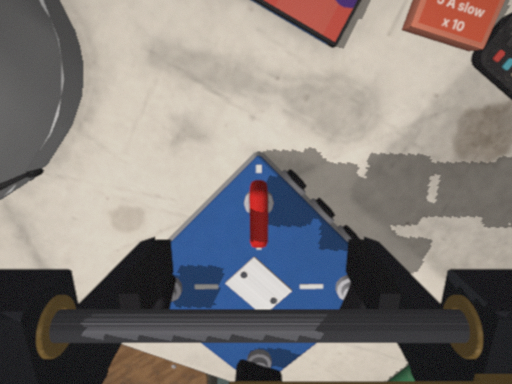

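The red wing (259,213) lies along the line to the centre, measured at 24.3° against 24.4° for cover x. On to the opposite one.

Call:
{"method": "play_rows", "body": {"rows": [[[-0.08,0,0,0,0,-0.25],[-0.16,0,0,0,0,-0.5],[-0.23,0,0,0,0,-0.75],[-0.294,0,0,0,0,-1],[-0.294,0,0,0,0,-1],[-0.294,0,0,0,0,-1]]]}}

```text
clock: 9.03
tool_pos: [0.4536, -0.3699, 0.3039]
eef_rot: [0.896, 0.444, -0.001, -0.001]
contact_force: [0.9, 1.3, 0.5]
opening: 1.0
finger_force: 0.0
```

Call:
{"method": "play_rows", "body": {"rows": [[[0,0,0,0,0,-0.25],[0,0,0,0,0,-0.5],[0,0,0,0,0,-0.75],[0,0,0,0,0,-1],[0,0,0,0,0,-1],[0,0,0,0,0,-1]]]}}

```text
clock: 9.53
tool_pos: [0.4573, -0.3675, 0.3046]
eef_rot: [0.758, 0.653, 0.001, -0.001]
contact_force: [-0.2, -0.4, 0.1]
opening: 0.997
finger_force: 0.0
```

Call:
{"method": "play_rows", "body": {"rows": [[[0,0,0,0,0,-0.25],[0,0,0,0,0,-0.5],[0,0,0,0,0,-0.5],[0,0,0,0,0,-0.5],[0,0,0,0,0,-0.5]]]}}

```text
clock: 9.95
tool_pos: [0.4566, -0.3682, 0.3051]
eef_rot: [0.671, 0.742, 0.0, -0.0]
contact_force: [-0.5, 0.0, 0.1]
opening: 0.999
finger_force: 0.0
```

```bash
python3 look.py w4
```

```text
9.95 [ 0.4566 -0.3682  0.3051] theta 95.72 z [ 0.e+00  2.e-04 -1.e+00] q7 0.2 F [-0.5  0.   0.1] open 0.999
red [493. 148.]
  edge 21.8 26.3
  edge 20.4 26.8
  rect [ 578.5 -306.9] [34.7 18.7] 26.1
opp [259. 222.]
  edge 39.9 94.5
  edge 29.2 93.9
  rect [ 457.4 -363.8] [ 9.9 43.9] 4.5
```

View pics/w4.png

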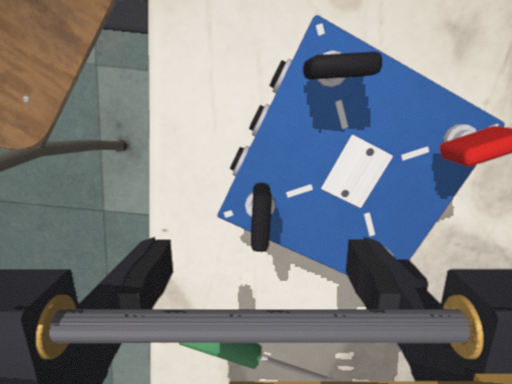

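The opposite wing (261,216) is upright between the fingers, at about 94.2° against a tool angle of 95.7°. The red one still lies along its line. Descend and grip.

Call:
{"method": "play_rows", "body": {"rows": [[[-0.001,0,0.05,0,0,0.05],[-0.001,0,0.09,0,0,0.05],[-0.001,0,0.125,0,0,0.05],[-0.001,0,0.142,0,0,0.05],[-0.001,0,0.142,0,0,0.05],[-0.001,0,0.142,0,0,0.05],[-0.001,0,0.142,0,0,0.05]]]}}

```text
clock: 10.58
tool_pos: [0.4569, -0.3691, 0.2352]
eef_rot: [0.679, 0.734, 0.0, 0.001]
contact_force: [0.7, 0.2, -0.7]
opening: 1.0
finger_force: 0.0
```

Call:
{"method": "play_rows", "body": {"rows": [[[0,0,0,0,0,0],[0,0,0,0,0,0],[0,0,0,0,0,0],[0,0,0,0,0,0],[0,0,0,0,0,0],[0,0,0,0,0,0],[0,0,0,0,0,0],[0,0,0,0,0,0],[0,0,0,0,0,0],[0,0,0,0,0,0],[0,0,0,0,0,0],[0,0,0,0,0,0]]], "claw": 1, "squeeze": 25}}

```text
clock: 11.58
tool_pos: [0.4571, -0.3689, 0.2344]
eef_rot: [0.679, 0.735, 0.001, 0.001]
contact_force: [-0.5, -1.0, -2.6]
opening: 0.135
finger_force: 25.0
```

```bash
python3 look.py
```

```text
11.58 [ 0.4571 -0.3689  0.2344] theta 94.53 z [ 2.4e-03 -1.0e-04 -1.0e+00] q7 0.11 F [-0.5 -1.  -2.6] open 0.135
```

Call:
{"method": "play_rows", "body": {"rows": [[[0,0,0,0,0,0.1],[0,0,0,0,0,0.2],[0,0,0,0,0,0.3],[0,0,0.001,0,0,0.4],[0,0,0.001,0,0,0.5],[0,0,0.001,0,0,0.6],[0,0,0.001,0,0,0.7],[0,0,0.002,0,0,0.8],[0,0,0.002,0,0,0.9],[0,0,0.002,0,0,1],[0,0,0.002,0,0,1]]]}}

```text
clock: 12.55
tool_pos: [0.457, -0.3689, 0.2334]
eef_rot: [0.839, 0.544, 0.0, 0.001]
contact_force: [1.6, 0.5, -1.9]
opening: 0.139
finger_force: 25.0
```

Call:
{"method": "play_rows", "body": {"rows": [[[0,0,0,0,0,0.1],[0,0,0,0,0,0.2],[0,0,0,0,0,0.3],[0,0,0.001,0,0,0.4],[0,0,0.001,0,0,0.5],[0,0,0.001,0,0,0.6],[0,0,0.001,0,0,0.7],[0,0,0.002,0,0,0.8],[0,0,0.002,0,0,0.9],[0,0,0.002,0,0,1],[0,0,0.002,0,0,1]]]}}

```text
clock: 13.47
tool_pos: [0.4568, -0.3689, 0.2324]
eef_rot: [0.948, 0.319, 0.0, 0.0]
contact_force: [1.7, 0.2, 0.3]
opening: 0.137
finger_force: 25.0
```

```bash
python3 look.py
```

```text
13.47 [ 0.4568 -0.3689  0.2324] theta 37.26 z [ 1.e-03 -4.e-04 -1.e+00] q7 -0.57 F [1.7 0.2 0.3] open 0.137
```

12.85° is left, or 0.2243 rad, which is 0.449 units.

Call:
{"method": "play_rows", "body": {"rows": [[[0,0,0,0,0,0.1],[0,0,0.001,0,0,0.2],[0,0,0.001,0,0,0.3],[0,0,0.002,0,0,0.4],[0,0,0.002,0,0,0.449],[0,0,0.002,0,0,0.449],[0,0,0.002,0,0,0.449],[0,0,0.002,0,0,0.449]]]}}

```text
clock: 14.18
tool_pos: [0.4567, -0.369, 0.2318]
eef_rot: [0.977, 0.212, 0.001, 0.0]
contact_force: [1.5, 0.9, 4.8]
opening: 0.135
finger_force: 25.0
```

```bash
python3 look.py
```

```text
14.18 [ 0.4567 -0.369   0.2318] theta 24.47 z [ 1.2e-03 -4.0e-04 -1.0e+00] q7 -0.71 F [1.5 0.9 4.8] open 0.135
```

Call:
{"method": "play_rows", "body": {"rows": [[[0,0,0,0,0,0],[0,0,0,0,0,0],[0,0,0,0,0,0],[0,0,0,0,0,0],[0,0,0,0,0,0],[0,0,0,0,0,0],[0,0,0,0,0,0],[0,0,0,0,0,0],[0,0,0,0,0,0],[0,0,0,0,0,0],[0,0,0,0,0,0]]], "claw": 0}}

```text
clock: 15.15
tool_pos: [0.4564, -0.369, 0.2313]
eef_rot: [0.977, 0.211, 0.0, 0.0]
contact_force: [-0.6, 0.1, 0.3]
opening: 0.941
finger_force: 0.0
```

Call:
{"method": "play_rows", "body": {"rows": [[[0,0,-0.05,0,0,0],[0,0,-0.1,0,0,0],[0,0,-0.15,0,0,0],[-0.04,0,-0.2,0,0,0],[-0.04,0,-0.28,0,0,0],[-0.04,0,-0.35,0,0,0],[-0.04,0,-0.35,0,0,0],[-0.04,0,-0.35,0,0,0]]]}}

```text
clock: 15.82
tool_pos: [0.4385, -0.3775, 0.4084]
eef_rot: [0.978, 0.211, 0.002, 0.002]
contact_force: [0.0, 0.1, -0.3]
opening: 1.0
finger_force: 0.0
```

```bash
python3 look.py w5; python3 - <<'E'
from h import *
d=snapshot("top")["pixels"];cv2.imwrite("pics/t5.png",cv2.resize(d[150:250,215:340],None,fx=6,fy=6,interpolation=cv2.INTER_CUBIC))
E
```

```text
15.82 [ 0.4385 -0.3775  0.4084] theta 24.35 z [ 0.0039 -0.0031 -1.    ] q7 -0.63 F [ 0.   0.1 -0.3] open 1.0
opp [257. 158.]
  edge 31.2 22.9
  edge 29.3 29.4
  rect [ 460.1 -369.4] [39.5  8.8] 29.0
```

View pics/w5.png

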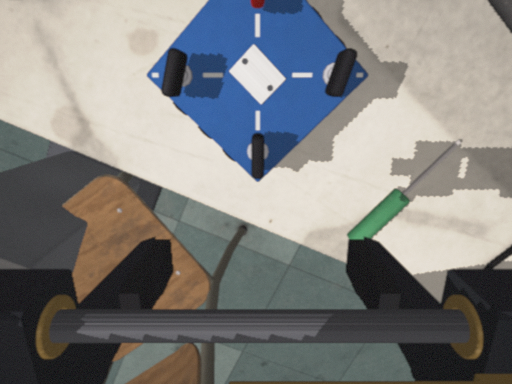

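The opposite wing (258,156) is in line with its white line, and the two side wings look unchanged. One numeric check before handing in.

```bash
python3 - <<'E'
from wing import *
d=np.load("w5.npz");p,K,C=d["p"],d["K"],d["C"]
for n,uv in dict(opp=(258,156),left=(174,72),right=(341,72)).items():
    m=near(black(p),uv,28);v=cast(np.argwhere(m)[:,::-1],K,C,.095);v=v-v.mean(0)
    a=np.linalg.eigh(v.T@v)[1][:,1];print(n,len(v),np.degrees(np.arctan2(a[1],a[0]))%180)
d=snapshot("top");p=d["pixels"];K=d["camera_matrix"];C=np.linalg.inv(d["world_to_cam"])
print("top red");edges(near(redmask(p),(260,170),16),K,C,.101)
E
```

```text
opp 270 24.80094301129921
left 501 9.885231597613966
right 540 5.156207102524462
top red
  edge 30.7 25.1
  edge 30.6 25.2
  rect [ 585.7 -307.3] [41.9 12.1] 25.1
```

```bash
python3 -c "
from plant import *
print(finish_job())"
```

```text
the job is handed in; nothing more can be done
None
```

I turned the red wing screw and then the black one diagonally opposite until both lined up with their white lines (within about 1° in the last pictures). The other two screws were left as they were, the gripper was let go and clear, and I handed the job in at about 16 s of the 42 s limit; it returned no verdict.

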